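# Pin a drawbar into a test clevis

## Task

Couple the sliding drawbar to the clevis of the jig with the slim locking pin from the rack: put the pin in the hole on top of the clevis block, and work the drawbar along by its black handle until the bar's own hole, hidden inside the clevis, comes under the pin and lets it through. Finish with the pin upright and fully home, its collar down on the clevis, and leave the thick pin in the rack and the other things on the bench where they are.

Things in the scene. Friction and masses are not known exactly. Their poses are not given: they have to be found in the camera images.
- slim_pin: Slim steel locking pin, 89 mm long, hanging upright by its collar in one of the rack's two holes. Origin at the centre of its tip (lower end), z up along it. Shank 12 mm diameter, 50 mm long, last 5 mm tapering to 6 mm at the tip; collar 28 mm diameter (z 50 to 55); round dark banded grip 14 mm diameter (z 55 to 89). About 80 g.
- thick_pin: The other pin in the rack: same shape and heights, but shank 16 mm and grip 23 mm in diameter; too thick for the clevis. Must stay in the rack. Origin at the centre of its tip.
- rack: Fixed aluminium bridge-shaped pin rack, 40 x 124 mm, top 58 mm high. Origin at the centre of its underside, y along its length. Two through holes, 18.5 mm diameter, at y = -33 and +33 mm; either may hold the slim pin. The pins hang with their collars on the top, with a little sideways play.
- jig: Fixed coupling jig on a dark steel plate 84 x 240 x 10 mm, origin at the centre of its underside, y along its length. Steel clevis block 64 x 64 mm (z 10 to 62) centred at y = -65 mm. A flat aluminium drawbar 34 mm wide, 14 mm thick (z 23 to 37) runs through a low guide (top z 45, y -10 to 14) into a slot in the clevis's +y side.
- clevis_hole (a point): Centre of the mouth of the hole in the top of the clevis, z = 62 mm of the jig; axes as the jig's. A vertical 13.5 mm hole through the upper cheek (24 mm thick) and, under the slot, the lower cheek (12 mm). While the holes do not line up a pin stands on the bar, tip about 25 mm below this point; fully home the tip is 50 mm below.
- clevis_slot (a point): Centre of the slot mouth where the drawbar enters the clevis; axes as the jig's. The bar's own 14 mm through hole stays inside the clevis, out of sight. At first the bar is 5 to 14 mm too far out (to +y). It slides stiffly, with about 3 N, stays where left, and has 26 mm of travel: from 16 mm too far out to 10 mm too far in.
- handle_top (a point): Centre of the top of the black drawbar handle, an upright block 36 mm across the bar (jig x), 18 mm along it (jig y), 46 mm tall, top 91 mm above the jig's underside; axes as the jig's. It is clamped on the bar somewhere 111 to 129 mm from the bar's hidden hole; exactly where is not known. Moving it to the jig's -y drives the bar into the clevis.
- steel_slug: Bystander: steel cylinder offcut 32 mm diameter, 20 mm high, origin under its centre.
- test_block: Bystander: steel disc 60 mm diameter, 16 mm high, origin under its centre.
Not all that is in view belongs to the job. Leave any blue or pink look-alike of the slim_pin alone.

How it is judged:
By the outcome, as a careful person would: the job done as asked, in the order asked, and still so for the second after the job is handed in, with the robot touching nothing.
It also fails if it takes over 61 s, if anything falls off the work surface, if the arm or the gripper's body presses on something with over 40 N, if the wrist force passes 120 N, or if a joint passes its speed limit or range.

## Robot

A 7-joint arm with a two-finger parallel gripper is mounted at the origin on the work surface; the furniture and walls round the work are solid. World frame = base frame: x ahead of the robot, y to its left, z up, the work surface at z = 0. Lengths are in m, angles in rad, forces in N, time in s.
With the tool pointing down it reaches from about 0.425 to 1.025 m from the base axis. Payload 3.6 kg.
Tool frame: the origin (TCP) lies between the finger pads; the fingertips stand 17 mm ahead of it and the grasp point (between the pads) lies 2 mm behind it; z points along the fingers, y is the line along which they close (so a half turn about z gives the same grasp; the last joint's range is limited). The gripper opens to 85 mm and grips with 20 to 120 N. Pads are 22 mm wide; open, the fingers measure 114 mm over their backs; the gripper's body (76 mm by 85 mm) begins 54 mm behind the grasp point. The pads swing forward as they close: fully open they stand 13 mm farther back than shut.
Start: joints at [1.042, 0.591, 0.048, 1.609, -0.033, 0.943, -0.034], TCP at [0.305, -0.658, 0.248] pointing down, gripper open.
Joint ranges: [-2.69, 2.69], [-0.47, 2.24], [-1.27, 1.36], [0.19, 2.51], [-1.53, 4.68], [0.08, 2.07], [-3.09, 3.09]. Speed limits (rad/s): [2.57, 2.57, 3.14, 3.14, 3.14, 3.14, 3.14].

## Interface

Orientations are given as a unit quaternion [x, y, z, w].
In Python, from plant import robot gives the robot as it stands. The module is installed in compiled form; this text tells all that it offers.
- The arm moves only by the tool apply_moves, never from a script. Its argument "increments" is a list of rows, each a list of 3 entries, a list of its own where there are three numbers: the turn, a rotation vector about the tool's x, y, z in rad, then the shift along the tool's x, y, z in m, then the finger opening in m, from 0 to 0.0854. A call has 1 to 12 rows; each row shifts and turns the commanded pose from where the row before left it, along the tool's axes as they then stand; what a row does not reach is not made up. A row lasts 1/8 s, in which the tool goes at most 62.5 mm and 10.7 degrees, less where a joint would pass 70% of its speed; a pose out of reach is approached as far as the arm can. A call with a gripper value outside its range is refused whole. The fingers move at their own pace and stop on an object; the grip force is fixed at half the most. Time passes only in rows, so rows that do not move let the fingers close. It gives the time, the measured TCP pose, the force, the opening and the grip force at its end, in the units of the state.
- robot.state(): the state, without advancing time (a new reading comes with each control period).
- robot.snapshot(name): name is "scene" or "top" or "wrist"; returns (picture, depth): 400x640x3 uint8, blue, green, red; 400x640 float32, m along the optical axis (not along the pixel's ray), 0 where there is no reading.
- robot.camera_model(name): a dict with "fx", "fy", "cx", "cy" (pixels), "k1" (the pictures are not rectified: a ray, as slopes to the right and down, at radius r is drawn at 1 + k1 r^2 times it, then the intrinsics apply), "rvec" (rotation vector, rad) and "tvec" (3), from world to camera coordinates, as OpenCV has them. Camera axes: x right, y down, z forward; pixel columns grow to the right and rows downward; lengths in m; the calibration is good to about 2 mm. A picture is of the moment at which its call begins: read the wrist's pose just before it. camera_model takes no time and is no camera call; for the wrist camera it gives the pose at the moment of the call.
- robot.finish_job(): hands the job in; it is judged then, once.
The state is a dict: "clock": time; "qpos": joint angles; "qd": joint speeds; "effort": joint torques, N m; "eef_pos": TCP position; "eef_rot": TCP orientation; "wrist_force": force on the tool from outside, world axes, zero at the start; "moment": the same for the moment, N m; "width": finger opening in m; "gripper_force": force on a finger pad.
Only numpy, scipy, OpenCV 4.12 (cv2) and the standard library are available. Lean on these libraries where they do the work, as an engineer would, in place of code of your own. Each camera call takes 0.05 s, during which the arm holds its last target. There are 200 camera calls.

## Working session

There is one attempt and no reset: what is moved stays moved. The work goes in short steps, Python scripts to look and compute and a tool call to move; the robot and the scene stay as the last step left them, time stands still between calls to the robot, and variables do not carry over. Pictures are saved under pics/ and viewed, at most 10 in all, crops included, and the job is handed in when it is done.

Besides the shell and the picture viewer there is one more tool, called after "Request:" by a JSON object that holds its "name" and its "arguments". apply_moves: Moves the arm, as the interface text tells. Its arguments: {"type":"object","properties":{"increments":{"type":"array","items":{"type":"array"}}},"required":["increments"]}

```bash
mkdir -p pics; cat > h.py <<'E'
import numpy as np, cv2, pickle
from scipy.spatial.transform import Rotation as R
from plant import robot
def snap(n):
    m=robot.camera_model(n); p,d=robot.snapshot(n); return p,d,m
def cloud(d,m):
    h,w=d.shape; u,v=np.meshgrid(np.arange(w,dtype=float),np.arange(h,dtype=float))
    s=rays(u.ravel(),v.ravel(),m); P=s*d.ravel()[:,None]
    Rm=cv2.Rodrigues(np.array(m["rvec"],float))[0]; t=np.array(m["tvec"],float).ravel()
    return ((P-t)@Rm).reshape(h,w,3)
def rays(u,v,m):
    K=np.array([[m["fx"],0,m["cx"]],[0,m["fy"],m["cy"]],[0,0,1.]])
    x=cv2.undistortPoints(np.stack([u,v],-1).reshape(-1,1,2).astype(float),K,np.array([m["k1"],0,0,0,0.])).reshape(-1,2)
    return np.c_[x,np.ones(len(x))]
def onplane(u,v,m,z):
    Rm=cv2.Rodrigues(np.array(m["rvec"],float))[0]; t=np.array(m["tvec"],float).ravel()
    r=rays(np.atleast_1d(u),np.atleast_1d(v),m)@Rm; c=-t@Rm
    return c+r*((z-c[2])/r[:,2])[:,None]
E
python3 - <<'E'
from h import *
for n in("scene","top"):
    p,d,m=snap(n); cv2.imwrite(f"pics/{n}0.png",p); pickle.dump((p,d,m),open(n+"0.pkl","wb"))
    Rm=cv2.Rodrigues(np.array(m["rvec"]))[0]; print(n,m["fx"],-np.array(m["tvec"])@Rm,(d>0).mean())
print(robot.state())
E
```

```text
scene 422.3422844180419 [ 0.12669136 -0.44465197  0.66237102] 0.99594921875
top 375.61969934747816 [ 0.52041004 -0.00167213  0.94593242] 0.99593359375
{'clock': 0.1, 'qpos': array([ 1.04250481,  0.59201426,  0.04830565,  1.60966906, -0.03330868,
        0.94270626, -0.03369835]), 'qd': array([ 0.00114949,  0.00012211, -0.00043755, -0.00381245, -0.00136055,
       -0.00054829, -0.00068767]), 'effort': array([ 4.15193295e-03, -5.49994218e+01,  1.55327406e+00, -1.98825109e+01,
        9.77391901e-03,  3.82006983e-03, -1.53640616e-05]), 'eef_pos': array([ 0.30510436, -0.65690574,  0.24727405]), 'eef_rot': array([ 9.76453739e-01,  2.15724602e-01, -2.65854488e-04, -9.59876820e-04]), 'wrist_force': array([-0.36652669, -0.08104443, -0.27545934]), 'moment': array([ 0.00074835, -0.01820286,  0.02328401]), 'gripper_force': 0.0, 'width': 0.0857289058339005}
```

View pics/top0.png

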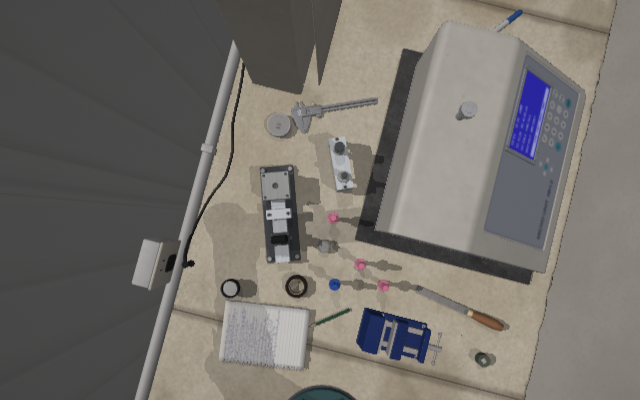

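View pics/scene0.png

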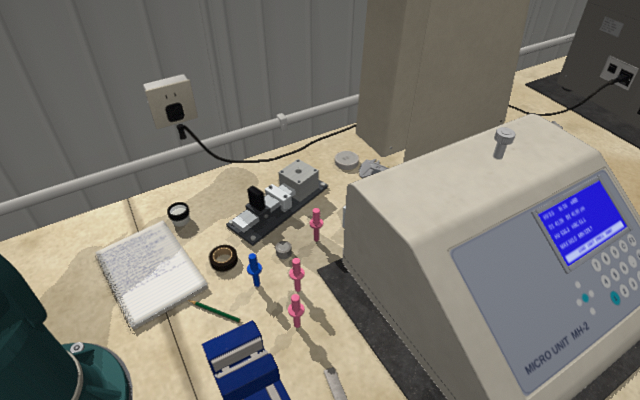

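The top view shows the jig centred near (280,213), with the clevis at (276,185) and the black handle at (280,240). The rack is near (342,163), with pins at (340,147) and (345,176). The scene view hides the rack behind the machine.

```bash
python3 - <<'E'
from h import *
p,d,m=pickle.load(open("top0.pkl","rb")); C=cloud(d,m); Z=C[...,2]
cv2.imwrite("pics/c1.png",cv2.resize(p[125:270,245:375],None,fx=5,fy=5,interpolation=cv2.INTER_CUBIC)[:600])
def blob(zlo,zhi,box,name):
    x0,y0,x1,y1=box; M=np.zeros(Z.shape,bool); M[y0:y1,x0:x1]=1
    M&=(Z>zlo)&(Z<zhi); n,l,s,c=cv2.connectedComponentsWithStats(M.astype(np.uint8))
    for i in range(1,n):
        if s[i,4]>12:
            q=C[l==i]; r=cv2.minAreaRect(q[:,:2].astype(np.float32)*1000)
            print(name,s[i,4],c[i].round(1),q.mean(0).round(4),np.median(q[:,2]).round(4),np.round(r[0],1),np.round(r[1],1),round(r[2],1))
blob(.08,.12,(320,130,365,200),"grips")
blob(.052,.0615,(320,130,365,200),"racktop")
blob(.056,.068,(250,155,310,270),"clevis")
blob(.08,.1,(250,155,310,270),"handle")
blob(.006,.02,(250,155,310,270),"plate")
blob(.039,.05,(250,155,310,270),"guide")
for u,v in[(478,110),(430,80),(440,200),(270,60),(300,30),(470,80),(465,150)]: print((u,v),C[v,u].round(3))
E
```

```text
grips 90 [338.7 147. ] [ 0.6882 -0.0447  0.0941] 0.0952 [689.  -44.4] [22.4 20.6] 1.4
grips 35 [343.7 175.1] [ 0.6238 -0.0552  0.0943] 0.0955 [624.1 -54.9] [13.5 11.6] 3.6
racktop 698 [340.5 164.2] [ 0.6543 -0.0503  0.0568] 0.0567 [657.1 -50.4] [123.9  40. ] 9.0
clevis 714 [275.  185.8] [0.6039 0.1053 0.0609] 0.061 [604.2 105.5] [64.2 64.3] 4.3
handle 123 [278.2 239.6] [0.4783 0.0951 0.089 ] 0.0892 [478.2  95.8] [17.9 35.9] 4.5
plate 866 [288.8 210.2] [0.5475 0.0772 0.0093] 0.0089 [539.1 100.4] [239.5  83.9] 4.3
plate 414 [268.1 232.9] [0.4913 0.1292 0.0093] 0.0091 [498.5 129. ] [161.7  21.6] 4.4
guide 248 [278.1 214.1] [0.5372 0.1001 0.0439] 0.0438 [537.4 100.3] [24.  59.2] 4.4
guide 105 [281.5 238. ] [0.4799 0.0923 0.0436] 0.0436 [477.5  95.8] [31.1 45.9] 4.6
(478, 110) [ 0.726 -0.3    0.246]
(430, 80) [ 0.786 -0.213  0.239]
(440, 200) [ 0.557 -0.224  0.247]
(270, 60) [0.858 0.101 0.171]
(300, 30) [0.877 0.034 0.257]
(470, 80) [ 0.783 -0.286  0.246]
(465, 150) [ 0.651 -0.275  0.243]
```

View pics/c1.png

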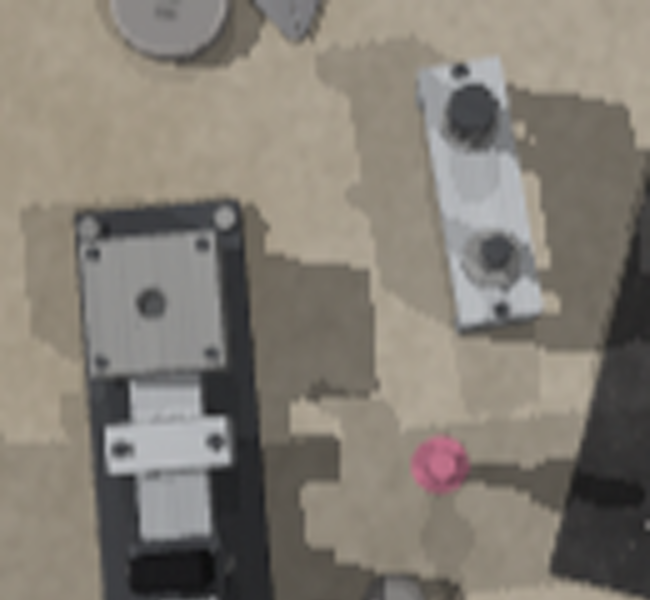

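The crop shows the slim pin's narrow grip at rack's lower hole, crop (497,252), and the thick pin at crop (470,110). The clevis hole is at crop (151,303). The first move rises, aligns the yaw with the jig and travels over the machine.

Request:
{"name": "apply_moves", "arguments": {"increments": [[[0, 0, 0.179], [0, 0, -0.05], 0.085], [[0, 0, 0.179], [0, 0, -0.05], 0.085], [[0, 0, 0], [0, 0, -0.05], 0.085]]}}

```text
clock: 0.48
eef_pos: [0.3054, -0.657, 0.399]
eef_rot: [0.999, 0.038, -0.0, -0.001]
wrist_force: [0.1, -1.3, -1.1]
width: 0.0851
gripper_force: 0.0
```

Request:
{"name": "apply_moves", "arguments": {"increments": [[[0, 0, 0], [0.03, -0.048, 0], 0.085], [[0, 0, 0], [0.03, -0.048, 0], 0.085], [[0, 0, 0], [0.03, -0.048, 0], 0.085], [[0, 0, 0], [0.03, -0.048, 0], 0.085], [[0, 0, 0], [0.03, -0.048, 0], 0.085], [[0, 0, 0], [0.03, -0.048, 0], 0.085], [[0, 0, 0], [0.03, -0.048, 0], 0.085], [[0, 0, 0], [0.03, -0.048, 0], 0.085], [[0, 0, 0], [0.03, -0.048, 0], 0.085], [[0, 0, 0], [0.03, -0.048, 0], 0.085], [[0, 0, 0], [0.03, -0.048, 0], 0.085], [[0, 0, 0], [0.03, -0.048, 0], 0.06]]}}

```text
clock: 1.98
eef_pos: [0.6204, -0.054, 0.3979]
eef_rot: [0.999, 0.038, -0.0, 0.0]
wrist_force: [0.4, 0.2, 0.3]
width: 0.0697
gripper_force: 0.0
```

Request:
{"name": "apply_moves", "arguments": {"increments": [[[0, 0, 0], [0, 0, 0.05], 0.06], [[0, 0, 0], [0, 0, 0.05], 0.06], [[0, 0, 0], [0, 0, 0.05], 0.05], [[0, 0, 0], [0, 0, 0], 0.05], [[0, 0, 0], [0, 0, 0], 0.05]]}}

```text
clock: 2.6
eef_pos: [0.6212, -0.0557, 0.2498]
eef_rot: [0.999, 0.038, 0.001, 0.0]
wrist_force: [-0.6, 1.0, 1.1]
width: 0.0501
gripper_force: 0.0
```

```bash
cat >> h.py <<'E'
def st():
    s=robot.state(); r=R.from_quat(s["eef_rot"]); M=r.as_matrix()
    print("t",round(s["clock"],2),"pos",s["eef_pos"].round(4),"yaw",np.degrees(np.arctan2(M[1,0],M[0,0])).round(2),"z",M[:,2].round(4),"F",s["wrist_force"].round(1),"w",round(s["width"],4),"gf",round(s["gripper_force"],1)); return s,M
def togo(M,p,t): print("tool shift",(M.T@(np.array(t)-p)).round(4),"rot to vertical",(R.from_matrix(M).inv()*R.from_matrix(vert(4.4))).as_rotvec().round(4))
def vert(a):
    a=np.radians(a); c,s=np.cos(a),np.sin(a); return np.array([[c,s,0],[s,-c,0],[0,0,-1.]])
E
python3 - <<'E'
from h import *
s,M=st()
p,d,m=snap("wrist"); cv2.imwrite("pics/w1.png",p); pickle.dump((p,d,m),open("w1.pkl","wb"))
C=cloud(d,m); Z=C[...,2]
Mk=((Z>.08)&(Z<.12)).astype(np.uint8); n,l,q,c=cv2.connectedComponentsWithStats(Mk)
for i in range(1,n):
    if q[i,4]>80:
        P=C[l==i]; r=cv2.minAreaRect(P[:,:2].astype(np.float32)*1000); print(q[i,4],c[i].round(1),np.round(r[0],1),np.round(r[1],1),np.median(P[:,2]).round(4))
togo(M,s["eef_pos"],[.624,-.055,.25])
E
```

```text
t 2.6 pos [ 0.6212 -0.0557  0.2498] yaw 4.39 z [ 0.0022 -0.     -1.    ] F [-0.6  1.   1.1] w 0.0501 gf 0.0
6744 [480.6 130.4] [ 660.7 -170.9] [  3.  230.1] 0.1016
773 [313.6  90.8] [691.8 -45.2] [22.9 23.1] 0.0961
304 [320.4 173.4] [627.2 -55.1] [13.7 13.9] 0.0958
229 [284.3 274.3] [529.4 -30.2] [13.4 13.5] 0.088
377 [150.  304.2] [484.3  95.6] [35.8 15.8] 0.0865
124 [341.  370.5] [421.5 -91.4] [ 8.4 14.4] 0.0858
tool shift [ 0.0028 -0.0005 -0.0002] rot to vertical [ 0.0002 -0.0022 -0.0002]
```

View pics/w1.png

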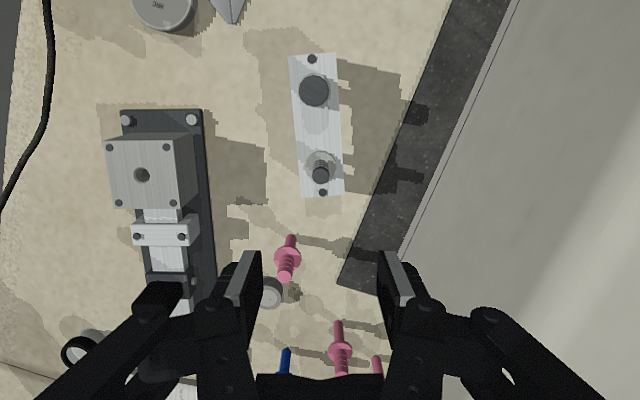

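The wrist view shows the slim pin's grip at (320,173), the thick pin at (314,91) and the clevis hole at (141,175). Both cameras agree within 3 mm, so I'll descend onto the slim pin.

Request:
{"name": "apply_moves", "arguments": {"increments": [[[0, -0.002, 0], [0.005, -0.001, 0.045], 0.05], [[0, 0, 0], [0, 0, 0.045], 0.05], [[0, 0, 0], [0, 0, 0.035], 0.05], [[0, 0, 0], [0, 0, 0.025], 0.05], [[0, 0, 0], [0, 0, 0.014], 0.05], [[0, 0, 0], [0, 0, 0], 0.05]]}}

```text
clock: 3.4
eef_pos: [0.6256, -0.0543, 0.085]
eef_rot: [0.999, 0.038, -0.0, 0.0]
wrist_force: [0.6, -1.5, 0.3]
width: 0.05
gripper_force: 0.0
```

```bash
python3 - <<'E'
from h import *
s,M=st()
p,d,m=snap("wrist"); cv2.imwrite("pics/w2.png",p)
togo(M,s["eef_pos"],[.626,-.055,.085])
E
```

```text
t 3.4 pos [ 0.6256 -0.0543  0.085 ] yaw 4.39 z [-8.e-04 -2.e-04 -1.e+00] F [ 0.6 -1.5  0.3] w 0.05 gf 0.0
tool shift [ 0.0003  0.0007 -0.    ] rot to vertical [ 0.0002  0.0009 -0.0001]
```

View pics/w2.png

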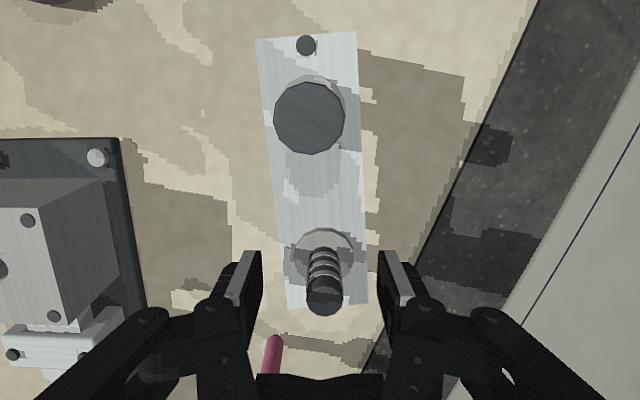

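The pin's grip, top at (324,297), stands between the pads. I'll close on it and lift.

Request:
{"name": "apply_moves", "arguments": {"increments": [[[0, 0, 0], [0, 0, 0], 0.0], [[0, 0, 0], [0, 0, 0], 0.0], [[0, 0, 0], [0, 0, 0], 0.0], [[0, 0, 0], [0, 0, 0], 0.0], [[0, 0, 0], [0, 0, 0], 0.0]]}}

```text
clock: 4.08
eef_pos: [0.6256, -0.0543, 0.0855]
eef_rot: [0.999, 0.038, -0.0, 0.0]
wrist_force: [-1.0, 0.1, 7.2]
width: 0.0122
gripper_force: 58.4
```

Request:
{"name": "apply_moves", "arguments": {"increments": [[[0, 0, 0], [0, 0, -0.01], 0.0], [[0, 0, 0], [0, 0, -0.02], 0.0], [[0, 0, 0], [0, 0, -0.04], 0.0], [[0, 0, 0], [0, 0, -0.04], 0.0], [[0, 0, 0], [0, 0, 0], 0.0], [[0, 0, 0], [0, 0, 0], 0.0]]}}

```text
clock: 4.82
eef_pos: [0.6245, -0.0542, 0.1947]
eef_rot: [0.999, 0.038, -0.001, 0.0]
wrist_force: [-0.3, 0.1, -0.6]
width: 0.0121
gripper_force: 58.8
```

```bash
python3 - <<'E'
from h import *
s,M=st()
out=[]
for n in("wrist","top"):
    p,d,m=snap(n); pickle.dump((p,d,m),open(n+"3.pkl","wb")); out.append(p)
cv2.imwrite("pics/w3.png",out[0])
p,d,m=pickle.load(open("top3.pkl","rb"));C=cloud(d,m)
# clevis in wrist
p,d,m=pickle.load(open("wrist3.pkl","rb"));C=cloud(d,m);Z=C[...,2]
Mk=((Z>.056)&(Z<.066)); Mk[:,260:]=0
P=C[Mk]; r=cv2.minAreaRect(P[:,:2].astype(np.float32)*1000); print(len(P),r,np.median(P[:,2]))
np.set_printoptions(suppress=True)
# pin in tool frame: points in hand
T=(C-s["eef_pos"])@M
k=(abs(T[...,1])<.02)&(abs(T[...,0])<.03)&(T[...,2]>-.04)&(T[...,2]<.1)&(d>0)
for a in np.arange(-.03,.08,.005):
    q=T[k&(abs(T[...,2]-a-.0025)<.0025)]
    if len(q)>3: print(round(a*1000),len(q),(q.mean(0)*1000).round(1),(q.min(0)*1000).round(1),(q.max(0)*1000).round(1))
E
```

```text
t 4.83 pos [ 0.6245 -0.0542  0.1947] yaw 4.4 z [-2.1e-03 -2.0e-04 -1.0e+00] F [-0.3  0.1 -0.6] w 0.0121 gf 58.8
6799 ((559.1521606445312, 102.51412963867188), (159.0469207763672, 66.1427993774414), 4.339395046234131) 0.061240083602720256
-30 1079 [  8.7  -0.8 -27.9] [-11.6 -20.  -30. ] [ 14.4  18.8 -25. ]
-25 474 [  7.4  -1.3 -22.2] [-10.3 -20.  -25. ] [ 13.5  18.  -20. ]
-20 855 [  4.9  -0.6 -18.6] [-11.3 -13.7 -20. ] [ 12.1  18.2 -15. ]
-15 1314 [  3.9  -0.9 -11.4] [-11.4 -20.  -15. ] [ 11.9  18.5 -10. ]
-10 816 [ 7.5 -0.6 -7.8] [-10.6 -20.  -10. ] [11.7 18.9 -5. ]
-5 688 [ 8.  -0.7 -2.6] [-10.5 -19.9  -5. ] [12.1 18.7 -0. ]
0 588 [ 8.4 -0.7  2.6] [  4.4 -20.    0. ] [11.8 18.7  5. ]
5 506 [ 8.5 -0.8  7.3] [  4.5 -20.    5. ] [11.8 18.9 10. ]
10 376 [ 8.5 -0.8 12.1] [  4.  -19.1  10. ] [11.7 16.9 15. ]
15 117 [ 6.9 -0.8 17.9] [ 4.1 -6.9 15. ] [ 8.4  5.1 20. ]
20 820 [ 9.8 -0.9 23.3] [  3.5 -13.4  20. ] [15.1 12.1 25. ]
25 110 [12.5 -0.8 26.2] [  5.8 -13.6  25. ] [14.8 12.3 28.4]
45 36 [ 6.6 -0.9 48.1] [ 5.6 -4.8 45.6] [ 7.3  2.5 49.8]
50 73 [ 6.  -0.8 52.5] [ 2.9 -6.5 50. ] [ 7.3  4.8 54.7]
55 71 [ 5.8 -1.  57.5] [ 2.2 -6.6 55. ] [ 7.2  4.9 59.9]
60 64 [ 5.8 -0.7 62.4] [ 1.7 -6.7 60. ] [ 7.3  5.  64.9]
65 59 [ 5.8 -0.7 67.4] [ 1.5 -6.3 65. ] [ 7.2  5.2 69.9]
70 36 [ 5.8 -0.9 71.5] [ 3.  -6.3 70.1] [ 7.   4.7 73.7]
```

View pics/w3.png

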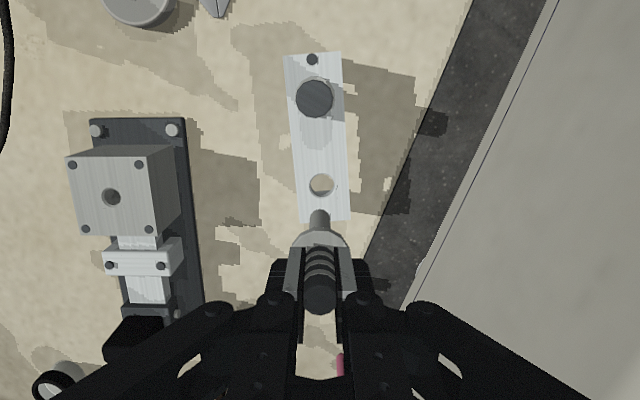

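The pin is held upright in the fingers, with its collar near (318,238). The clevis hole shows at (112,197), and the rack's slim hole is now empty.

```bash
cat > hole.py <<'E'
from h import *
def hole(p,d,m,zt=.062):
    C=cloud(d,m);Z=C[...,2]
    Mk=((Z>.057)&(Z<.066)&(C[...,0]>.565)&(C[...,0]<.645)&(C[...,1]>.065)&(C[...,1]<.145)).astype(np.uint8)
    n,l,q,c=cv2.connectedComponentsWithStats(Mk); i=1+np.argmax(q[1:,4]); B=(l==i)
    r=cv2.minAreaRect(C[B][:,:2].astype(np.float32)*1000); print("clevis rect",np.round(r[0],1),np.round(r[1],1),np.median(Z[B]).round(4))
    cs,_=cv2.findContours(B.astype(np.uint8),cv2.RETR_EXTERNAL,cv2.CHAIN_APPROX_NONE)
    hull=np.zeros(Z.shape,np.uint8); cv2.fillPoly(hull,[cv2.convexHull(max(cs,key=len))],1); hull=cv2.erode(hull,np.ones((7,7)))
    g=cv2.cvtColor(p,cv2.COLOR_BGR2GRAY); th=.72*np.median(g[B])
    n,l,q,c=cv2.connectedComponentsWithStats(((g<th)&(hull>0)).astype(np.uint8))
    for i in range(1,n):
        if q[i,4]>20:
            v,u=np.nonzero(l==i); X=onplane(u.astype(float),v.astype(float),m,zt)*1000
            lo,hi=X.min(0),X.max(0); print(q[i,4],c[i].round(1),"ctr",((lo+hi)/2).round(1),"size",(hi-lo).round(1))
E
python3 - <<'E'
from hole import *
hole(*pickle.load(open("wrist3.pkl","rb"))); hole(*pickle.load(open("top3.pkl","rb")))
E
```

```text
clevis rect [606.1 105.9] [65.  66.4] 0.0613
65 [ 72.  164.4] ctr [630.3 133.3  62. ] size [6.3 6.7 0. ]
68 [138.5 164.2] ctr [633.9  81.6  62. ] size [6.2 6.9 0. ]
252 [110.8 196.3] ctr [607.1 105.4  62. ] size [13.1 14.6  0. ]
50 [ 85.5 228.1] ctr [578.5 129.2  62. ] size [5.5 6.1 0. ]
56 [148.6 228.8] ctr [582.3  77.4  62. ] size [6.2 6.6 0. ]
clevis rect [604.2 105.3] [64.3 64.2] 0.0608
24 [274.9 185.2] ctr [605.6 106.2  62. ] size [ 9.5 11.8  0. ]
```

Request:
{"name": "apply_moves", "arguments": {"increments": [[[0, 0, 0], [-0.002, -0.04, 0], 0.0], [[0, 0, 0], [-0.002, -0.04, 0], 0.0], [[0, 0, 0], [-0.002, -0.04, 0.01], 0.0], [[0, 0.002, 0], [-0.001, -0.04, 0.03], 0.0], [[0, 0, 0], [0, 0, 0], 0.0], [[0, 0, 0], [0, 0, 0], 0.0]]}}

```text
clock: 5.68
eef_pos: [0.6051, 0.1042, 0.1533]
eef_rot: [0.999, 0.039, -0.001, 0.001]
wrist_force: [0.8, -1.4, -1.2]
width: 0.0124
gripper_force: 58.9
```

```bash
python3 - <<'E'
from hole import *
s,M=st(); p,d,m=snap("wrist"); pickle.dump((p,d,m),open("wrist4.pkl","wb")); 
C=cloud(d,m); T=(C-s["eef_pos"])@M*1000
k=(abs(T[...,1])<20)&(abs(T[...,0])<30)&(d>0)
for a in(20,50,55,60,65,70,74):
    q=T[k&(abs(T[...,2]-a-2.5)<2.5)]
    if len(q)>3: print(a,len(q),q.min(0).round(1),q.max(0).round(1))
hole(p,d,m); togo(M,s["eef_pos"],[.6054,.1045,.155])
v,u=np.nonzero(k&(T[...,2]>60)&(T[...,2]<76)); print("tip px",u.mean(),v.min(),v.max())
cv2.imwrite("pics/w4.png",cv2.resize(p[130:270,230:410],None,fx=4,fy=4))
E
```

```text
t 5.67 pos [0.6051 0.1042 0.1533] yaw 4.41 z [-0.0021 -0.0012 -1.    ] F [ 0.8 -1.4 -1.2] w 0.0124 gf 58.9
20 821 [  4.  -13.5  20.1] [14.8 11.6 25. ]
50 65 [ 2.6 -6.5 50.3] [ 7.6  4.8 55. ]
55 73 [ 1.7 -6.6 55.1] [ 7.4  4.9 59.9]
60 70 [ 2.2 -6.7 60. ] [ 7.4  5.  65. ]
65 54 [ 1.7 -6.3 65. ] [ 7.3  5.2 69.7]
70 37 [ 2.9 -6.4 70.2] [ 6.9  4.7 74.2]
clevis rect [606.2 105.9] [64.8 64.4] 0.0613
106 [276.1 166.6] ctr [630.4 133.6  62. ] size [7.  6.3 0. ]
94 [360.9 166.9] ctr [634.1  81.6  62. ] size [6.4 6.3 0. ]
876 [321.2 221.6] ctr [595.1  99.1  62. ] size [36.8 31.7  0. ]
339 [354.3 216. ] ctr [601.1  83.   62. ] size [11.7 16.2  0. ]
84 [278.9 243.5] ctr [578.6 129.6  62. ] size [6.7 6.6 0. ]
81 [357.7 243.6] ctr [582.5  77.9  62. ] size [6.6 6.2 0. ]
32 [297.5 247.5] ctr [576.6 117.2  62. ] size [1.5 9.9 0. ]
tool shift [ 0.0003 -0.0003 -0.0017] rot to vertical [0.001  0.0022 0.0003]
tip px 319.6583850931677 209 224
```

View pics/w4.png

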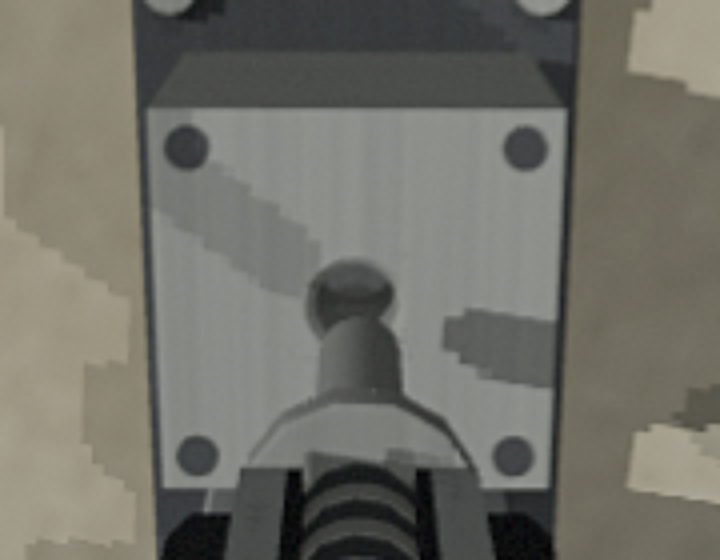

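The crop shows the pin tip at crop (360,350), just above the hole at crop (352,300) and slightly to its right. I'll trim 0.7 mm and insert gently.

Request:
{"name": "apply_moves", "arguments": {"increments": [[[0.001, 0.002, 0], [0.0004, -0.0007, 0.005], 0.0], [[0, 0, 0], [0, 0, 0.005], 0.0], [[0, 0, 0], [0, 0, 0.005], 0.0], [[0, 0, 0], [0, 0, 0.005], 0.0], [[0, 0, 0], [0, 0, 0], 0.0]]}}

```text
clock: 6.35
eef_pos: [0.6057, 0.1054, 0.1337]
eef_rot: [0.999, 0.038, 0.0, -0.0]
wrist_force: [-0.8, 0.7, -0.5]
width: 0.0124
gripper_force: 58.9
```

Request:
{"name": "apply_moves", "arguments": {"increments": [[[0, 0, 0], [0, 0, 0.003], 0.0], [[0, 0, 0], [0, 0, 0.003], 0.0], [[0, 0, 0], [0, 0, 0.003], 0.0], [[0, 0, 0], [0, 0, 0], 0.0]]}}

```text
clock: 6.85
eef_pos: [0.6059, 0.1055, 0.125]
eef_rot: [0.999, 0.038, 0.001, -0.001]
wrist_force: [-1.1, -0.0, -1.2]
width: 0.012
gripper_force: 58.9
```

Request:
{"name": "apply_moves", "arguments": {"increments": [[[0, 0, 0], [0, 0, 0.003], 0.0], [[0, 0, 0], [0, 0, 0.003], 0.0], [[0, 0, 0], [0, 0, 0.002], 0.0], [[0, 0, 0], [0, 0, 0], 0.0]]}}

```text
clock: 7.35
eef_pos: [0.606, 0.1055, 0.1171]
eef_rot: [0.999, 0.038, 0.001, -0.001]
wrist_force: [-0.3, -0.4, -0.9]
width: 0.0122
gripper_force: 58.9
```

```bash
python3 - <<'E'
from h import *
s,M=st(); p,d,m=snap("scene"); pickle.dump((p,d,m),open("scene5.pkl","wb")); cv2.imwrite("pics/s5.png",cv2.resize(p[100:250,200:360],None,fx=4,fy=4))
E
```

```text
t 7.35 pos [0.606  0.1055 0.1171] yaw 4.4 z [ 0.0016  0.0011 -1.    ] F [-0.3 -0.4 -0.9] w 0.0122 gf 58.9
```

View pics/s5.png

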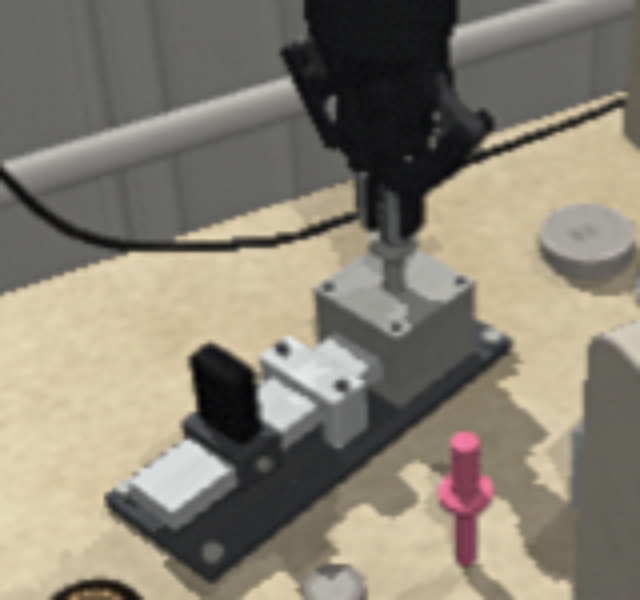

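The crop shows the pin's shank standing in the clevis hole at crop (393,285). I'll release it, rise and go back over the handle.

Request:
{"name": "apply_moves", "arguments": {"increments": [[[0, 0, 0], [0, 0, 0], 0.05], [[0, 0, 0], [0, 0, 0], 0.05], [[0, 0, 0], [0, 0, 0], 0.05], [[0, 0, 0], [0, 0, -0.03], 0.05], [[0, 0, 0], [0, 0, -0.05], 0.06], [[0, 0, 0], [0, 0, -0.02], 0.06], [[0, 0, 0], [-0.04, 0, 0], 0.06], [[0, 0, 0], [-0.05, 0, 0], 0.06], [[0, 0, 0], [-0.04, 0, 0], 0.06], [[0, 0, 0], [0, 0, 0], 0.06]]}}

```text
clock: 8.65
eef_pos: [0.4723, 0.0947, 0.2169]
eef_rot: [0.999, 0.039, -0.001, -0.0]
wrist_force: [0.7, 0.2, -0.2]
width: 0.0598
gripper_force: 0.0
```

```bash
cat > pinz.py <<'E'
from h import *
def hi(n,zr,box,tag):
    p,d,m=snap(n); C=cloud(d,m); k=(C[...,2]>zr[0])&(C[...,2]<zr[1])&(C[...,0]>box[0])&(C[...,0]<box[1])&(C[...,1]>box[2])&(C[...,1]<box[3])
    P=C[k]
    if len(P)<5: print(n,tag,"none",len(P)); return
    r=cv2.minAreaRect(P[:,:2].astype(np.float32)*1000); print(n,tag,len(P),"ctr",np.round(r[0],1),np.round(r[1],1),"ztop",np.percentile(P[:,2],[50,90]).round(4))
E
python3 - <<'E'
from pinz import *
s,M=st(); H=(.08,.1); hb=(.45,.51,.06,.13); pb=(.58,.63,.08,.13)
hi("top",H,hb,"handle"); hi("wrist",H,hb,"handle"); hi("top",(.07,.15),pb,"pin"); hi("wrist",(.07,.15),pb,"pin"); hi("scene",(.07,.15),pb,"pin"); hi("scene",H,hb,"handle")
E
```

```text
t 8.65 pos [0.4723 0.0947 0.2169] yaw 4.46 z [-0.0016  0.     -1.    ] F [ 0.7  0.2 -0.2] w 0.0598 gf 0.0
top handle 18 ctr [484.2  85.6] [15.5  4.7] ztop [0.0901 0.0916]
wrist handle 1191 ctr [480.6  96.1] [18.2 35.8] ztop [0.0898 0.0909]
top pin 117 ctr [603.9 105.1] [25.6 25.6] ztop [0.0919 0.1244]
wrist pin 767 ctr [599.  105.5] [13.5 27.5] ztop [0.0912 0.1088]
scene pin 188 ctr [605.9 102.7] [24.4 26.2] ztop [0.0973 0.1261]
scene handle 154 ctr [480.7  94.1] [18.7 37.6] ztop [0.0907 0.0926]
```

The pin stands free on the bar with its top at about 0.125 m. I'll grip the handle.

Request:
{"name": "apply_moves", "arguments": {"increments": [[[0, 0, 0], [0.008, -0.0005, 0.04], 0.06], [[0, 0, 0], [0, 0, 0.04], 0.06], [[0, 0, 0], [0, 0, 0.035], 0.06], [[0, 0, 0], [0, 0, 0.018], 0.06], [[0, 0, 0], [0, 0, 0], 0.06], [[0, 0, 0], [0, 0, 0], 0.02], [[0, 0, 0], [0, 0, 0], 0.02], [[0, 0, 0], [0, 0, 0], 0.02], [[0, 0, 0], [0, 0, 0], 0.02]]}}

```text
clock: 10.07
eef_pos: [0.4854, 0.0961, 0.0851]
eef_rot: [0.999, 0.038, 0.002, -0.0]
wrist_force: [0.4, -2.5, 6.4]
width: 0.0348
gripper_force: 60.7
```

Request:
{"name": "apply_moves", "arguments": {"increments": [[[0, 0, 0], [0.001, 0, 0], 0.02], [[0, 0, 0], [0.001, 0, 0], 0.02], [[0, 0, 0], [0.001, 0, 0], 0.02], [[0, 0, 0], [0.001, 0, 0], 0.02], [[0, 0, 0], [0, 0, 0], 0.02]]}}

```text
clock: 10.7
eef_pos: [0.4877, 0.0963, 0.0851]
eef_rot: [0.999, 0.038, 0.0, -0.0]
wrist_force: [-2.6, -3.1, 9.4]
width: 0.0344
gripper_force: 61.2
```

```bash
python3 - <<'E'
from pinz import *
s,M=st(); H=(.08,.1); hb=(.45,.51,.06,.13); pb=(.58,.63,.08,.13)
hi("wrist",(.07,.15),pb,"pin"); hi("scene",(.07,.15),pb,"pin"); hi("top",(.07,.15),pb,"pin")
E
```

```text
t 10.7 pos [0.4877 0.0963 0.0851] yaw 4.37 z [ 9.e-04  2.e-04 -1.e+00] F [-2.6 -3.1  9.4] w 0.0344 gf 61.2
wrist pin 81 ctr [589.2 104.4] [1.5 9. ] ztop [0.0889 0.0897]
scene pin 180 ctr [602.4 102. ] [25.2 26.8] ztop [0.0951 0.1253]
top pin 114 ctr [599.6 105.3] [25.4 25. ] ztop [0.0922 0.1246]
```

Request:
{"name": "apply_moves", "arguments": {"increments": [[[0, 0, 0], [0.001, 0, 0], 0.02], [[0, 0, 0], [0.001, 0, 0], 0.02], [[0, 0, 0], [0, 0, 0], 0.02]]}}

```text
clock: 11.22
eef_pos: [0.4897, 0.0965, 0.0851]
eef_rot: [0.999, 0.038, 0.0, -0.0]
wrist_force: [-2.5, -3.1, 10.3]
width: 0.0349
gripper_force: 61.1
```

```bash
cat > chk.py <<'E'
from pinz import *
s,M=st(); pb=(.58,.63,.08,.13)
hi("scene",(.064,.15),pb,"pin"); hi("top",(.064,.15),pb,"pin")
E
python3 chk.py
```

```text
t 11.22 pos [0.4897 0.0965 0.0851] yaw 4.37 z [ 9.e-04  2.e-04 -1.e+00] F [-2.5 -3.1 10.3] w 0.0349 gf 61.1
scene pin 240 ctr [605.5 105.1] [46.3 48.9] ztop [0.0925 0.1242]
top pin 119 ctr [605.6 107.9] [31.4 37.4] ztop [0.0919 0.1248]
```

Request:
{"name": "apply_moves", "arguments": {"increments": [[[0, 0, 0], [0.001, 0, 0], 0.02], [[0, 0, 0], [0.0005, 0, 0], 0.02], [[0, 0, 0], [0, 0, 0], 0.02]]}}

```text
clock: 11.7
eef_pos: [0.4912, 0.0966, 0.0851]
eef_rot: [0.999, 0.038, 0.0, -0.0]
wrist_force: [-2.2, -1.4, 9.7]
width: 0.0348
gripper_force: 61.1
```

```bash
sed -i 's/\.064/.07/g' chk.py; python3 chk.py
```

```text
t 11.7 pos [0.4912 0.0966 0.0851] yaw 4.38 z [ 1.e-03  2.e-04 -1.e+00] F [-2.2 -1.4  9.7] w 0.0348 gf 61.1
scene pin 182 ctr [603.  102.7] [25.8 25.9] ztop [0.0949 0.1255]
top pin 115 ctr [599.5 105.2] [25.4 25.2] ztop [0.0922 0.1249]
```

Request:
{"name": "apply_moves", "arguments": {"increments": [[[0, 0, 0], [0.001, 0, 0], 0.02], [[0, 0, 0], [0.0005, 0, 0], 0.02], [[0, 0, 0], [0, 0, 0], 0.02]]}}

```text
clock: 12.18
eef_pos: [0.4927, 0.0967, 0.0851]
eef_rot: [0.999, 0.038, 0.0, -0.0]
wrist_force: [-2.9, -2.4, 10.9]
width: 0.0348
gripper_force: 61.1
```

```bash
python3 chk.py
```

```text
t 12.18 pos [0.4927 0.0967 0.0851] yaw 4.37 z [ 9.e-04  2.e-04 -1.e+00] F [-2.9 -2.4 10.9] w 0.0348 gf 61.1
scene pin 180 ctr [602.3 102.3] [23.2 26.4] ztop [0.0945 0.125 ]
top pin 115 ctr [599.6 105. ] [25.6 25.2] ztop [0.0922 0.1244]
```

Request:
{"name": "apply_moves", "arguments": {"increments": [[[0, 0, 0], [0.001, 0, 0], 0.02], [[0, 0, 0], [0.0005, 0, 0], 0.02], [[0, 0, 0], [0, 0, 0], 0.02]]}}

```text
clock: 12.65
eef_pos: [0.4942, 0.0968, 0.0851]
eef_rot: [0.999, 0.038, 0.0, -0.0]
wrist_force: [-2.1, -2.8, 10.2]
width: 0.0344
gripper_force: 61.1
```

```bash
python3 chk.py
```

```text
t 12.65 pos [0.4942 0.0968 0.0851] yaw 4.38 z [ 1.e-03  2.e-04 -1.e+00] F [-2.1 -2.8 10.2] w 0.0344 gf 61.1
scene pin 181 ctr [601.9 101.8] [23.6 26.7] ztop [0.0951 0.1255]
top pin 114 ctr [599.5 105.2] [25.2 25.4] ztop [0.0913 0.1244]
```

Request:
{"name": "apply_moves", "arguments": {"increments": [[[0, 0, 0], [0.001, 0, 0], 0.02], [[0, 0, 0], [0, 0, 0], 0.02]]}}

```text
clock: 13.0
eef_pos: [0.4955, 0.0969, 0.0851]
eef_rot: [0.999, 0.038, 0.001, -0.0]
wrist_force: [-1.5, -3.1, 8.4]
width: 0.0347
gripper_force: 61.1
```

```bash
python3 chk.py
```

```text
t 13.0 pos [0.4955 0.0969 0.0851] yaw 4.37 z [ 1.6e-03  4.0e-04 -1.0e+00] F [-1.5 -3.1  8.4] w 0.0347 gf 61.1
scene pin 173 ctr [607.6 102.5] [24.7 27.1] ztop [0.0938 0.1194]
top pin 116 ctr [606.4 105.3] [25.3 26. ] ztop [0.0867 0.1188]
```

Request:
{"name": "apply_moves", "arguments": {"increments": [[[0, 0, 0], [0.001, 0, 0], 0.02], [[0, 0, 0], [0, 0, 0], 0.02]]}}

```text
clock: 13.35
eef_pos: [0.4966, 0.097, 0.0851]
eef_rot: [0.999, 0.038, 0.001, -0.0]
wrist_force: [-0.9, -3.6, 9.4]
width: 0.0352
gripper_force: 61.1
```

```bash
python3 chk.py
```

```text
t 13.35 pos [0.4966 0.097  0.0851] yaw 4.38 z [ 1.6e-03  3.0e-04 -1.0e+00] F [-0.9 -3.6  9.4] w 0.0352 gf 61.1
scene pin 96 ctr [606.6 102.5] [12.7 15.3] ztop [0.0896 0.1023]
top pin 44 ctr [603.4 104.9] [13.2 14.2] ztop [0.0982 0.1011]
```

The pin has dropped. I'll nudge the bar a little further to ease it, then check that the collar is seated.

Request:
{"name": "apply_moves", "arguments": {"increments": [[[0, 0, 0], [0.0006, 0, 0], 0.02], [[0, 0, 0], [0, 0, 0], 0.02], [[0, 0, 0], [0, 0, 0], 0.02]]}}

```text
clock: 13.82
eef_pos: [0.4969, 0.097, 0.0851]
eef_rot: [0.999, 0.038, 0.001, -0.0]
wrist_force: [-2.2, -3.5, 9.4]
width: 0.0348
gripper_force: 61.1
```

```bash
cat > col.py <<'E'
from pinz import *
def col():
  for n in("scene","top"):
    p,d,m=snap(n); C=cloud(d,m); r=np.hypot(C[...,0]-.606,C[...,1]-.1045); Z=C[...,2]
    c=Z[(Z>.0615)&(Z<.085)&(r<.017)&(r>.0075)]; t=Z[(Z>.09)&(r<.012)]; q=Z[(Z>.055)&(Z<.066)&(r>.02)&(r<.027)]
    print(n,"collar",len(c),np.percentile(c,[25,50,75]).round(4),"top",np.percentile(t,[25,50,90]).round(4),"clevis",np.median(q).round(4))
E
python3 -c "
from col import *
st(); col()"; python3 chk.py
```

```text
t 13.82 pos [0.4969 0.097  0.0851] yaw 4.38 z [ 1.2e-03  2.0e-04 -1.0e+00] F [-2.2 -3.5  9.4] w 0.0348 gf 61.1
scene collar 92 [0.0637 0.0664 0.0687] top [0.0943 0.0992 0.1024] clevis 0.0631
top collar 83 [0.0638 0.0655 0.0669] top [0.0974 0.0984 0.1005] clevis 0.0611
t 13.93 pos [0.497  0.097  0.0851] yaw 4.37 z [ 1.3e-03  3.0e-04 -1.0e+00] F [-2.5 -4.1  8.4] w 0.0353 gf 61.1
scene pin 93 ctr [605.6 102.8] [13.8 13.8] ztop [0.0897 0.1017]
top pin 43 ctr [603.1 105. ] [12.7 14. ] ztop [0.0986 0.1009]
```

Request:
{"name": "apply_moves", "arguments": {"increments": [[[0, 0, 0], [0, 0, 0], 0.06], [[0, 0, 0], [0, 0, 0], 0.06], [[0, 0, 0], [0, 0, 0], 0.06], [[0, 0, 0], [0, 0, -0.03], 0.06], [[0, 0, 0], [0, 0, -0.05], 0.06], [[0, 0, 0], [0, 0, -0.05], 0.06], [[0, 0, 0], [0, 0, 0], 0.06], [[0, 0, 0], [0, 0, 0], 0.06]]}}

```text
clock: 15.02
eef_pos: [0.4968, 0.0975, 0.2138]
eef_rot: [0.999, 0.038, 0.001, -0.0]
wrist_force: [-0.6, -0.5, -1.3]
width: 0.0595
gripper_force: 0.0
```

```bash
python3 -c "
from col import *
st(); col(); hi('wrist',(.09,.11),(.58,.63,.08,.13),'grip'); p,d,m=snap('scene'); q,_,_=snap('wrist')
cv2.imwrite('pics/e.png',np.hstack([cv2.resize(p[110:240,220:350],(400,400),interpolation=2),cv2.resize(q[0:330,150:480],(400,400),interpolation=3)]))"
```

```text
t 15.03 pos [0.4968 0.0975 0.2138] yaw 4.41 z [ 0.0013  0.001  -1.    ] F [-0.6 -0.5 -1.3] w 0.0595 gf 0.0
scene collar 92 [0.063  0.0669 0.0683] top [0.0946 0.0984 0.1025] clevis 0.0632
top collar 82 [0.0635 0.0654 0.0665] top [0.0986 0.0993 0.1023] clevis 0.061
wrist grip 477 ctr [605.3 105.7] [13.9 13.7] ztop [0.0999 0.101 ]
```

View pics/e.png

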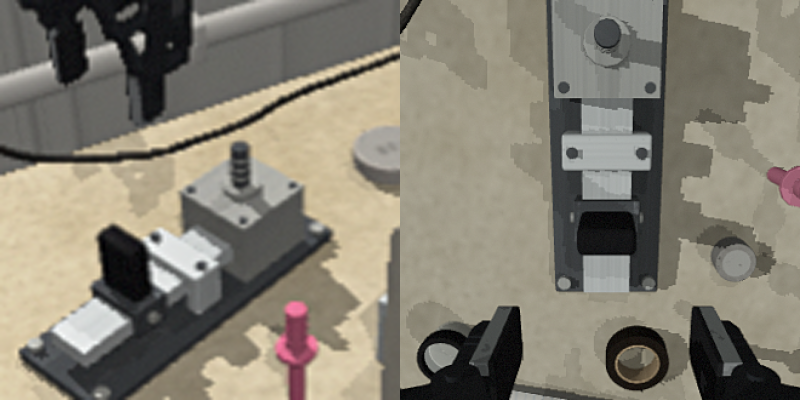

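The left panel shows the pin upright with its collar flush on the clevis at (240,185). In the right panel it sits at (607,38). The gripper is clear of everything, so I'm handing in.

```bash
python3 -c "
from plant import robot
print(robot.finish_job())"
```

```text
the job is handed in; nothing more can be done
None
```

The slim pin is fully home through clevis and drawbar, upright with its collar down on the clevis; the thick pin and the bench items were never touched, and the job was handed in at about 15 s.

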